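# Rebuild a coffee grinder's burr stack on its spindle

## Task

Rebuild the grinder's burr stack: lower the brass spacer ring onto the upright spindle first, then the dark toothed burr ring on top of it, teeth up as it lies. The orange carrier under them is stiff on the spindle, so press the stack down until the carrier is fully home on the chamber and both rings lie flat on it, then let go. Leave the other things on the counter where they are.

Things in the scene. Friction and masses are not known exactly. Their poses are not given: they have to be found in the camera images.
- chamber: grinder burr chamber, fixed: a dark plate 150 x 150 x 12 mm carrying a grey round casting 116 mm across, flat top 50 mm above the counter, black spout at its -x side. Origin: centre of the underside, on the spindle's axis; z up. A steel spindle, 20 mm in diameter, stands at its centre up to 158 mm above the counter, the last 8 mm tapering to 10 mm in diameter.
- spindle_tip (a point): centre of the spindle's top end, 158 mm above the counter; axes as the chamber's, z up
- carrier (a joint): how far the orange carrier has been pressed down the spindle, in m: 0 = uppermost, 0.035 = fully home, its underside on the casting's top. It slides with a stiff friction of about 11 N, does not spring back and stays where it is left; the two rings' weight does not move it. It starts 0 to 12 mm down.
- carrier_top (a point): centre of the orange carrier's flat top face, on the spindle's axis, moving with the carrier; 97 mm above the counter at joint value 0, 62 mm when fully home. The carrier is a disc 52 mm in diameter, 12 mm thick; the rings rest on it. z up.
- spacer: brass spacer ring, 60 mm outside diameter, 24 mm bore, 20 mm high, about 0.16 kg, lying flat on the counter. Origin: centre of its underside; z along its axis, up.
- burr: dark steel burr ring with bright teeth on its top face, 64 mm outside diameter, 24 mm bore, 16 mm high, about 0.18 kg, lying flat on the counter, teeth up. Origin: centre of its underside; z along its axis, up.
- pitcher: steel milk pitcher, 84 mm across, 110 mm high, with a wire handle; bystander. Origin: centre of its underside
- cup: white cup, 80 mm across, 70 mm high; bystander. Origin: centre of its underside
- canister: amber glass coffee jar with a wooden cap, 84 mm across, 95 mm high; bystander. Origin: centre of its underside
- brush: dark-handled brush 190 mm long lying on the counter; bystander. Origin: under its middle, x along it to the bristles
- screwdriver: black-handled screwdriver 200 mm long lying on the counter; bystander. Origin: under its middle, x along it to the blade
Things that resemble listed ones, but are neither listed nor needed, are in the scene too. There is more than one size of the spacer; the job needs the largest.

How it is judged:
By the outcome, as a careful person would: the job done as asked, in the order asked, and still so for the second after the job is handed in, with the robot touching nothing.
It also fails if it takes over 61 s, if anything falls off the work surface, if the arm or the gripper's body presses on something with over 40 N, if the wrist force passes 120 N, or if a joint passes its speed limit or range.

## Robot

A 6-joint arm with a two-finger parallel gripper is mounted at the origin on the work surface. World frame = base frame: x ahead of the robot, y to its left, z up, the work surface at z = 0. Lengths are in mm, angles in rad, forces in N, time in s.
With the tool pointing down it reaches from about 400 to 925 mm from the base axis. Payload 12.5 kg.
Tool frame: the origin (TCP) lies midway between the tips of the shut fingers; the grasp point (between the pads) lies 19 mm behind it; z points along the fingers, y is the direction in which the jaws open and shut (so a half turn about z gives the same grasp; the last joint's range is limited). The gripper opens to 95 mm and grips with 3 to 60 N. Pads are 20 mm wide; open, the fingers measure 119 mm over their backs; the gripper's body (75 mm by 180 mm) begins 59 mm behind the grasp point.
Start: joints at [-1.366, 0.491, 1.559, -0, 1.092, -0.106], TCP at [191.161, -595.067, 214.661] pointing down, gripper open.
Joint ranges: [-3.1, 3.1], [-0.84, 2.19], [0.05, 2.79], [-1.13, 4.28], [0.06, 2.93], [-2.69, 2.69]. Speed limits (rad/s): [2.22, 2.22, 2.79, 3.14, 3.14, 3.14].

## Interface

Orientations are given as [roll, pitch, yaw] about the fixed x, y, z axes, in that order (R = Rz(yaw) Ry(pitch) Rx(roll)).
In Python, from cell import env, eyes, job_done, boxes_of, regions_of gives the robot as it stands.
- The arm moves only by the tool send_rows, never from a script. Its argument "plan" is text: rows parted by semicolons, each of 5 numbers parted by spaces: the shift along the tool's x, y, z in mm, then the turn about the tool's z in rad, then the finger opening in mm, from 0 to 95.1. In form: x y z roll gripper; .... A call has 1 to 8 rows; each row shifts and turns the pose as measured when the row begins, along the tool's axes as they then stand; what a row does not reach is not made up. A row lasts 1/10 s, in which the tool goes at most 50 mm and 8.59 degrees, less where a joint would pass 70% of its speed; a pose out of reach is approached as far as the arm can. A call with a gripper value outside its range is refused whole. The fingers move at their own pace and stop on an object; the grip force is fixed at half the most. Time passes only in rows, so rows that do not move let the fingers close. It gives the time, the measured TCP pose, the force and the opening at its end, in the units of the state.
- env.state(): the state, without advancing time (a new reading comes with each control period).
- eyes.read_camera(name): name is "side" or "top" or "wrist"; returns a dict with "image" (480x640x3 uint8, red, green, blue), "vertical_fov" (degrees; the focal length in pixels is half the picture's height over the tangent of half this angle, whatever the lens; pixels are square), "cx", "cy" (the principal point, pixels), "extrinsics" (4x4, takes a point from camera to world coordinates). Camera axes: x right, y up, looking along -z (the intrinsics and any distortion apply to the point x, -y, -z); pixel columns grow to the right and rows downward; lengths in mm; the calibration is good to about 2 mm. The wrist camera is an equidistant fisheye: a pixel r from the principal point sees the ray r / f radians off the axis. A picture is of the moment at which its call begins. There is no depth.
- job_done(): hands the job in, once; it reports no verdict.
Trained networks look in a picture, given as the dict that the camera call returned (one of the last four; its "shot" number tells which), for a name from the list of things; names that differ only in an ending like _2 or _b are one class to them, and where a whole thing is asked for, a point or a joint stands for the part that bears it (a point fixed in the world has none). Each returns a list of dicts, best first, with "confidence" (0 to 1); they miss things now and then, are a little off and sometimes report something else, mostly with a low value. They report only what shows in the picture. A call takes as long as a camera call. They do not tell look-alikes from the thing itself.
- boxes_of(target, picture): "bbox" ([left, top, width, height] in pixels, round what is visible of it).
- regions_of(target, picture): "pixels" (480x640 bool, what is visible of it) and "bbox" ([left, top, width, height] in pixels, round what is visible of it).
The state is a dict: "t": time; "joints": joint angles; "qvel": joint speeds; "tau": joint torques, N m; "eef_pos": TCP position; "tcp_rot": TCP orientation; "ft_force": force on the tool from outside, world axes, zero at the start; "moment": the same for the moment, N m; "opening": opening from 0.0 (shut) to 1.0 (fully open).
Only numpy, scipy, OpenCV 4.12 (cv2) and the standard library are available. Lean on these libraries where they do the work, as an engineer would, in place of code of your own. Each camera call takes 0.05 s, during which the arm holds its last target.

## Working session

There is one attempt and no reset: what is moved stays moved. The work goes in short steps, Python scripts to look and compute and a tool call to move; the robot and the scene stay as the last step left them, time stands still between calls to the robot, and variables do not carry over. Pictures are saved under pics/ and viewed, and the job is handed in when it is done.

Besides the shell and the picture viewer there is one more tool, called after ">>>" as name(argument=value, ...) on one line, values as JSON. send_rows: Moves the arm, as the interface text tells. Its arguments: {"type":"object","properties":{"plan":{"type":"string"}},"required":["plan"]}

```bash
ls; mkdir -p pics
cat > h.py <<'E'
import numpy as np, cv2
from cell import env, eyes, job_done, boxes_of, regions_of
def save(p,name,crop=None,scale=1):
    im=p["image"][:,:,::-1]
    if crop: l,t,w,h=crop; im=im[t:t+h,l:l+w]
    if scale!=1: im=cv2.resize(im,None,fx=scale,fy=scale,interpolation=cv2.INTER_CUBIC)
    cv2.imwrite(f"pics/{name}.png",im)
def ray(p,u,v,fish=False):
    f=240/np.tan(np.radians(p["vertical_fov"])/2)
    x=(u-p["cx"])/f;y=(v-p["cy"])/f
    if fish:
        r=np.hypot(x,y); s=np.sin(r)/max(r,1e-9); d=np.array([x*s,-y*s,-np.cos(r)])
    else: d=np.array([x,-y,-1.])
    E=np.array(p["extrinsics"]); return E[:3,3],E[:3,:3]@d
def onz(p,u,v,z,fish=False):
    o,d=ray(p,u,v,fish); return o+d*(z-o[2])/d[2]
def proj(p,X,fish=False):
    f=240/np.tan(np.radians(p["vertical_fov"])/2)
    E=np.array(p["extrinsics"]); c=E[:3,:3].T@(np.array(X)-E[:3,3])
    x,y,z=c[0],-c[1],-c[2]
    if fish:
        r=np.hypot(x,y);th=np.arctan2(r,z);k=th/max(r,1e-9)
        return p["cx"]+f*x*k,p["cy"]+f*y*k
    return p["cx"]+f*x/z,p["cy"]+f*y/z
E
python3 - <<'E'
from h import *
print(env.state())
for n in ["side","top","wrist"]:
    p=eyes.read_camera(n); save(p,n+"0"); print(n,p["vertical_fov"],p["cx"],p["cy"],np.round(p["extrinsics"],3).tolist(),[k for k in p])
    for t in ["spacer","burr","chamber","carrier"]:
        for b in boxes_of(t,p): print(t,[round(x) for x in b["bbox"]],round(b["confidence"],2))
E
```

```text
pics
{'t': 0.0, 'joints': array([-1.36559261e+00,  4.91557395e-01,  1.55947406e+00, -1.47379817e-05,
        1.09172241e+00, -1.05598610e-01]), 'qvel': array([ 0.00062759,  0.00097201, -0.00182226, -0.00128066, -0.00046888,
       -0.00087485]), 'tau': array([-3.00335400e-03, -6.12652159e+01, -2.58190155e+01,  6.91776141e-02,
        4.82102029e-02, -1.13347062e-04]), 'eef_pos': array([ 191.10435622, -594.79051633,  214.05462951]), 'tcp_rot': array([-3.14043653e+00, -1.09396229e-04,  3.10809066e-01]), 'ft_force': array([-0.77327669,  0.5367598 ,  0.6275951 ]), 'moment': array([0.01849903, 0.00980112, 0.01108077]), 'opening': 1.0003267523076427}
side 43.622887741070386 318.40090765012167 233.87539409062975 [[-0.946, 0.188, -0.265, 264.747], [-0.325, -0.555, 0.765, 747.325], [-0.003, 0.81, 0.586, 733.844], [0.0, 0.0, 0.0, 1.0]] ['image', 'vertical_fov', 'cx', 'cy', 'extrinsics', 'shot']
spacer [393, 225, 25, 23] 0.92
spacer [354, 206, 22, 23] 0.65
spacer [360, 189, 17, 12] 0.64
burr [327, 260, 33, 29] 0.59
chamber [200, 307, 129, 138] 0.85
chamber [324, 263, 37, 25] 0.52
top 48.44067694828698 311.78891218775505 236.5951754397424 [[0.0, 0.99, -0.138, 441.325], [-1.0, -0.001, -0.011, -89.562], [-0.011, 0.138, 0.99, 1090.623], [0.0, 0.0, 0.0, 1.0]] ['image', 'vertical_fov', 'cx', 'cy', 'extrinsics', 'shot']
spacer [387, 312, 25, 20] 0.73
spacer [450, 250, 26, 28] 0.59
chamber [137, 219, 85, 87] 0.56
carrier [151, 244, 30, 28] 0.75
wrist 65.70646984690485 321.89452862266273 240.81608274841614 [[0.306, 0.91, 0.279, 270.47], [-0.952, 0.292, 0.089, -568.198], [-0.0, -0.293, 0.956, 385.741], [0.0, 0.0, 0.0, 1.0]] ['image', 'vertical_fov', 'cx', 'cy', 'extrinsics', 'shot']
```

View pics/side0.png

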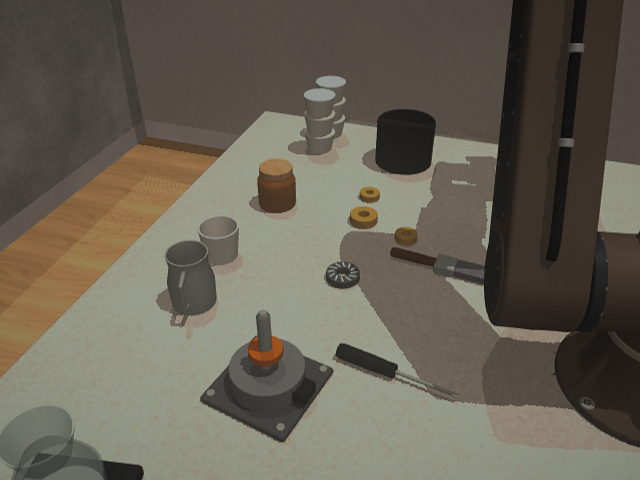

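View pics/top0.png

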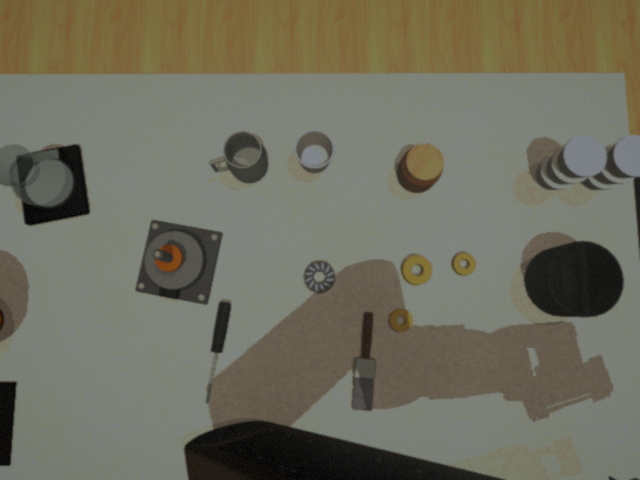

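View pics/wrist0.png

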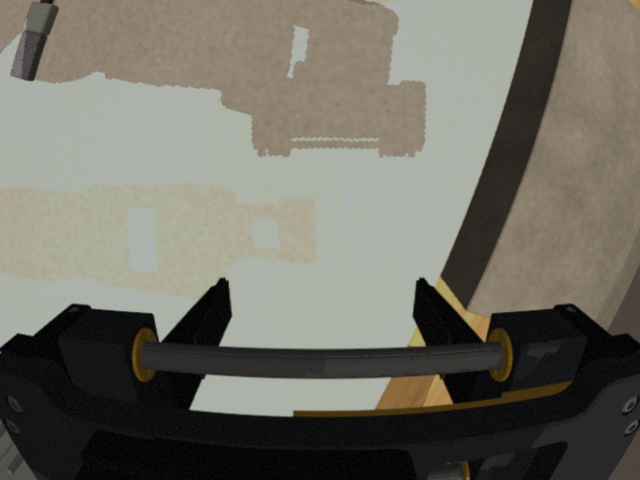

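Candidates for the spacer are the three brass rings in the top view, at (417,269), (464,263) and (400,320). The only toothed burr ring is at (319,277). I'll crop and measure these.

Run:
```python
from h import *
p=eyes.read_camera("top"); s=eyes.read_camera("side")
save(p,"top_crop",(280,230,210,120),3.8); save(s,"side_crop",(310,170,130,130),4.5)
save(p,"top_spin",(120,200,130,120),5)
def rep(pp,n,nm):
    for t in [nm]:
        for r in regions_of(t,pp):
            m=r["pixels"].astype(np.uint8); ys,xs=np.nonzero(m)
            c,_=max([(c,cv2.contourArea(c)) for c in cv2.findContours(m,0,2)[0]],key=lambda a:a[1])
            el=cv2.fitEllipse(c)
            print(n,t,round(r["confidence"],2),r["bbox"],"ell",np.round(el[0],1),np.round(el[1],1),"z0",np.round(onz(pp,*el[0],10)[:2],1))
for nm in ["spacer","burr","carrier","chamber"]:
    rep(p,"top",nm); rep(s,"side",nm)
# brass color
for pp,n in ((p,"top"),(s,"side")):
    hsv=cv2.cvtColor(pp["image"],cv2.COLOR_RGB2HSV)
    m=cv2.inRange(hsv,(12,130,60),(30,255,255))
    k,l,st,ce=cv2.connectedComponentsWithStats(m)
    for i in range(1,k):
        if 60<st[i,4]<1500:
            c=max(cv2.findContours((l==i).astype(np.uint8),0,1)[0],key=len)
            el=cv2.fitEllipse(c)
            print(n,st[i],np.round(el[0],1),np.round(el[1],1),np.round(onz(pp,*el[0],20)[:2],1),np.round(onz(pp,*el[0],10)[:2],1))
```

```text
top spacer 0.9 [388.4, 306.6, 22.2, 27.5] ell [400.3 319.9] [23.1 25.5] z0 [ 423.4 -254.4]
top spacer 0.88 [395.7, 256.0, 38.9, 30.1] ell [415.7 269.5] [28.7 30.7] z0 [ 524.2 -287.8]
top spacer 0.6 [450.4, 254.2, 26.9, 22.5] ell [463.  263.9] [21.8 23.4] z0 [ 535.5 -383.5]
side spacer 0.77 [391.8, 227.7, 27.0, 17.3] ell [405.5 235. ] [18.7 23.9] z0 [ 421.9 -251.4]
side spacer 0.68 [353.0, 204.5, 25.6, 21.2] ell [363.3 216.8] [22.2 29.5] z0 [ 521.5 -287.8]
side spacer 0.65 [363.4, 186.7, 14.2, 16.0] ell [370.3 194. ] [14.  22.5] z0 [ 531.1 -381.3]
top burr 0.57 [301.5, 260.9, 34.2, 31.5] ell [318.5 276.5] [29.3 31. ] z0 [510.3 -91.1]
top burr 0.36 [397.3, 139.9, 46.5, 54.7] ell [419.7 168. ] [41.6 52.2] z0 [ 735.4 -301.5]
side burr 0.86 [325.7, 264.3, 33.1, 24.3] ell [342.7 274.1] [26.9 34.5] z0 [507.  -90.2]
top carrier 0.77 [152.5, 243.9, 31.4, 29.0] ell [168.8 258.1] [24.6 26.7] z0 [547.9 214.2]
side carrier 0.57 [246.1, 338.1, 41.0, 26.5] ell [265.5 350.1] [28.8 35.6] z0 [569.1 134.4]
top chamber 0.58 [137.4, 217.5, 85.3, 87.4] ell [178.3 261.4] [84.  87.2] z0 [541.  194.5]
side c
[... 1496 characters left out ...]
] [ 523.2 -287. ] [ 524.  -288.9]
top [390 309  22  22 305] [400.3 319.8] [20.8 21.6] [ 423.9 -252.8] [ 423.7 -254.3]
side [258 174  37  35 558] [279.  187.8] [29.4 38.4] [ 730.8 -324.9] [ 737.3 -339.9]
side [360 187  20  15 224] [369.6 194.1] [14.2 18.9] [ 528.9 -365. ] [ 532.6 -380.6]
side [350 207  27  21 442] [363.9 216.7] [20.6 26.5] [ 517.  -274.3] [ 520.5 -288.6]
side [395 227  22  18 312] [405.6 235.5] [17.1 21.5] [ 419.2 -236. ] [ 421.3 -249.7]
side [  0 337  31  40 575] [ 10.4 353. ] [27.6 39.1] [948.3 279.8] [957.9 273.2]
side [270 336  13  24 174] [275.9 347.2] [11.2 23.2] [551.5 131.7] [555.5 123. ]
side [248 349  14  12  93] [255.2 354.5] [ 7.3 14.7] [576.6 156.7] [581.  148.4]
```

View crops.

View pics/top_crop.png

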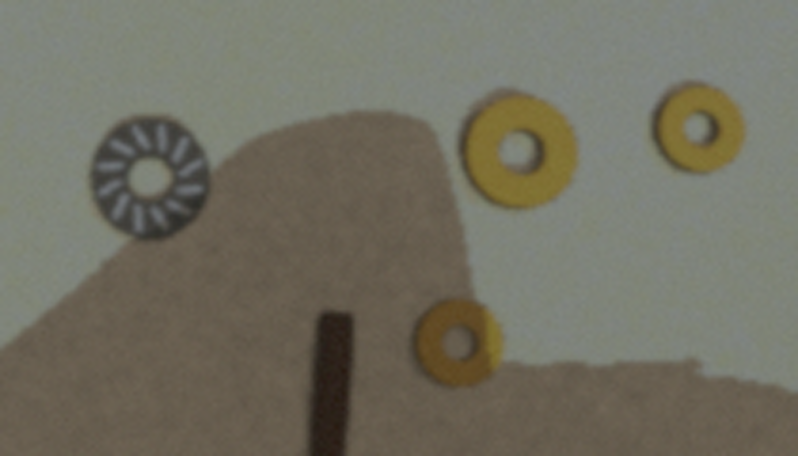

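View pics/top_spin.png

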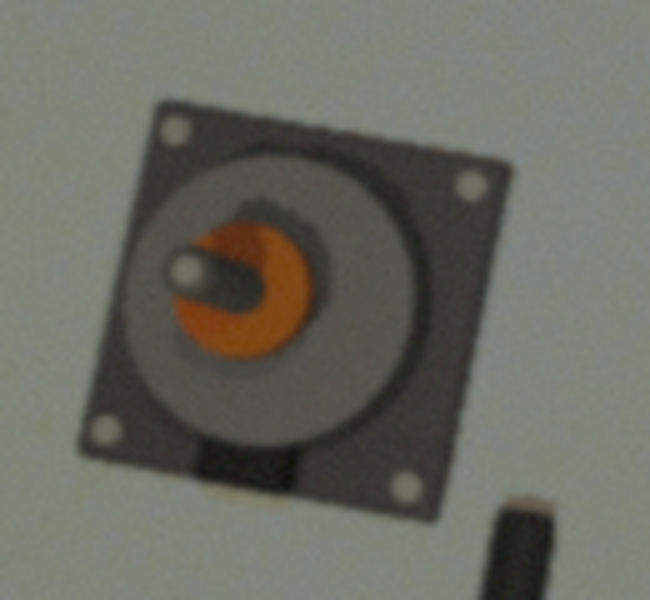

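View pics/side_crop.png

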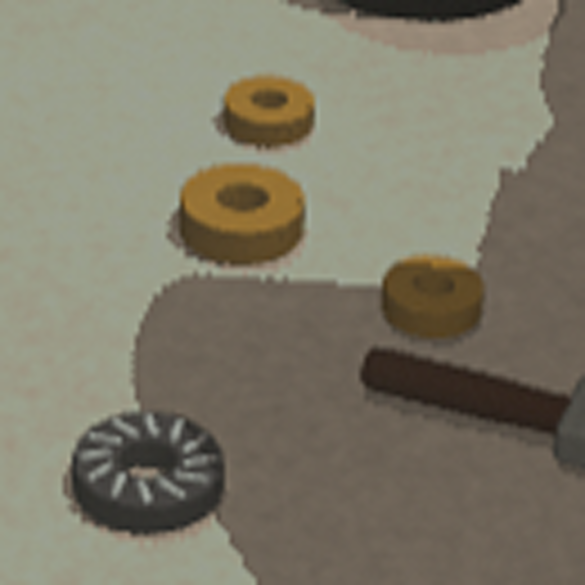

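The top crop shows one brass ring clearly larger (about 29 px, or 60 mm) at (416,269). The smaller ones at (463,264) and (400,320) are about 22 px. The side crop agrees, so I choose (416,269), at roughly x=522, y=-288. Next I'll locate the spindle, then move.

Run:
```python
from h import *
p=eyes.read_camera("top"); s=eyes.read_camera("side")
save(s,"side_spin",(190,295,150,150),4)
print("tip top",onz(p,157.3,254,158))
```

```text
tip top [540.54509991 193.22909462 158.        ]
```

>>> send_rows(plan="45 -21 0 0 95;45 -21 0 0 95;45 -21 0 0 95;45 -21 0 0 95;45 -21 0 0 95;45 -21 0 0 95;45 -21 0 0 95;45 -21 0 0 95")

```text
t: 2.15
eef_pos: [483.9, -325.3, 214.3]
tcp_rot: [3.139, -0.0, 0.301]
ft_force: [0.5, -1.3, 0.0]
opening: 1.002
```

View pics/side_spin.png

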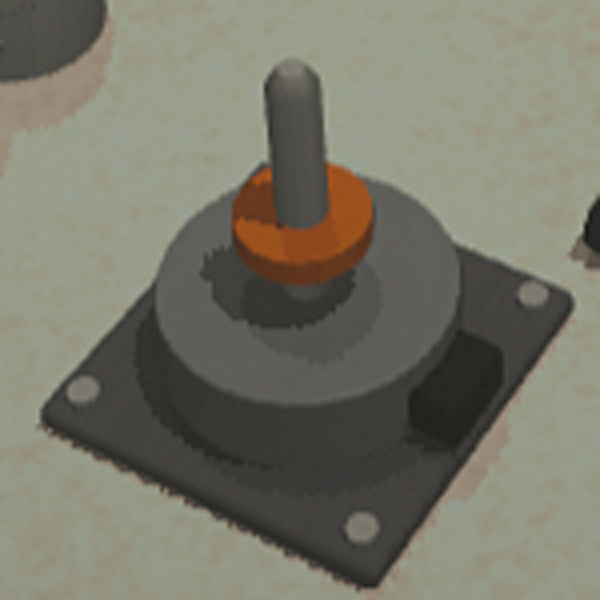

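>>> send_rows(plan="24 -12 40 0 95;24 -12 40 0 95;0 0 0 0 95")

```text
t: 2.45
eef_pos: [528.7, -282.7, 133.5]
tcp_rot: [3.135, -0.003, 0.307]
ft_force: [-0.5, -0.4, 0.6]
opening: 1.002
```

Run:
```python
from h import *
p=eyes.read_camera("wrist"); s=eyes.read_camera("side"); save(p,"w1")
st=env.state(); print(st["eef_pos"],st["tcp_rot"],st["joints"])
print("tip side",onz(s,262.8,311.8,158))
for r in regions_of("spacer",p):
    m=r["pixels"].astype(np.uint8); c=max(cv2.findContours(m,0,1)[0],key=len); el=cv2.fitEllipse(c)
    print(r["confidence"],r["bbox"],el, onz(p,*el[0],20,True),onz(p,*el[0],10,True))
```

```text
[ 528.56991017 -285.58661811  137.39095036] [ 3.13077321 -0.00621589  0.30546575] [-0.60448717  0.53813795  1.71054509 -0.00224836  0.88055406  0.66229791]
tip side [538.54029787 194.83053365 158.        ]
0.97 [235.8, 304.0, 46.6, 45.6] ((259.5627136230469, 327.6826171875), (42.39544677734375, 50.73170471191406), 94.50120544433594) [ 432.2274592  -254.64095594   20.        ] [ 426.08530619 -254.61859038   10.        ]
0.67 [415.0, 233.1, 48.9, 54.9] ((437.1629943847656, 260.11956787109375), (49.698692321777344, 52.801918029785156), 129.89840698242188) [ 538.54478441 -381.01400301   20.        ] [ 536.13480026 -385.42784339   10.        ]
0.66 [291.2, 209.6, 74.4, 72.4] ((327.9295654296875, 243.20547485351562), (71.5051498413086, 72.43863677978516), 155.21917724609375) [ 525.12395216 -288.30659193   20.        ] [ 522.24284242 -289.46602658   10.        ]
```

View pics/w1.png

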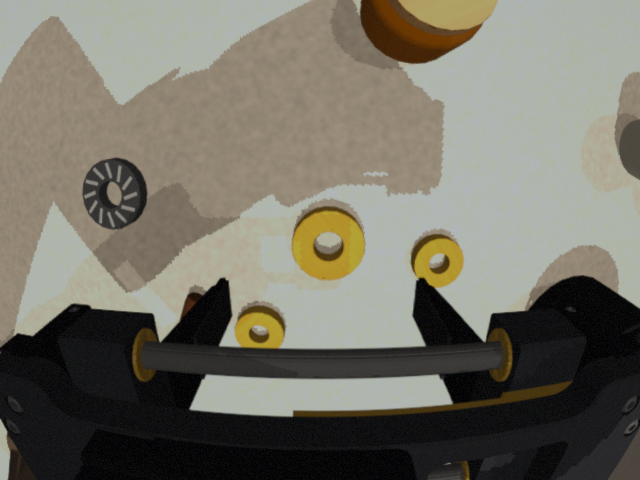

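The wrist view at (328,243) puts the big ring at (524,-288), matching the other two cameras. The spindle tip is at about (539.5,194). Now I descend.

>>> send_rows(plan="-3 0 40 0 95;-2 1 40 0 95;0 0 30 0 95;0 0 10 0 95;0 0 0 0 95")

```text
t: 3.1
eef_pos: [526.8, -298.9, 24.6]
tcp_rot: [3.116, -0.017, 0.298]
ft_force: [-0.8, 0.2, 0.6]
opening: 0.998
```

Run:
```python
from h import *
for i in range(3):
    p=eyes.read_camera("wrist")
    st=env.state(); print(st["t"],st["eef_pos"],st["tcp_rot"],st["qvel"].round(3))
```

```text
3.15 [ 527.114053   -298.99163522   25.32839515] [ 3.11512328 -0.01763102  0.29786874] [ 0.01  -0.023 -0.005  0.001  0.005  0.002]
3.2 [ 527.46500439 -298.91445164   25.87178322] [ 3.11428558 -0.01826797  0.29823917] [ 0.009 -0.012 -0.001  0.001 -0.002  0.002]
3.25 [ 527.6853655  -298.69830042   26.09304867] [ 3.11389564 -0.01860874  0.2986062 ] [ 0.008 -0.003  0.002  0.002 -0.005  0.   ]
```

>>> send_rows(plan="-1 -6 0 0 95;0 -6 0 0 95;0 0 0 0 95;0 0 0 0 95")

```text
t: 3.65
eef_pos: [524.1, -287.1, 29.7]
tcp_rot: [3.109, -0.022, 0.299]
ft_force: [0.9, 0.7, -0.5]
opening: 0.994
```

Run:
```python
from h import *
for i in range(2):
    p=eyes.read_camera("wrist")
    st=env.state(); print(st["t"],st["eef_pos"],st["tcp_rot"],st["qvel"].round(3))
save(p,"w2")
```

```text
3.7 [ 524.02787654 -287.09487196   29.65158644] [ 3.10955584 -0.02200463  0.29914012] [-0.002  0.008 -0.004  0.001 -0.001 -0.001]
3.75 [ 523.9998287  -287.18035867   29.44771787] [ 3.10976303 -0.02184104  0.299007  ] [-0.004  0.006 -0.002  0.    -0.    -0.002]
```

View pics/w2.png

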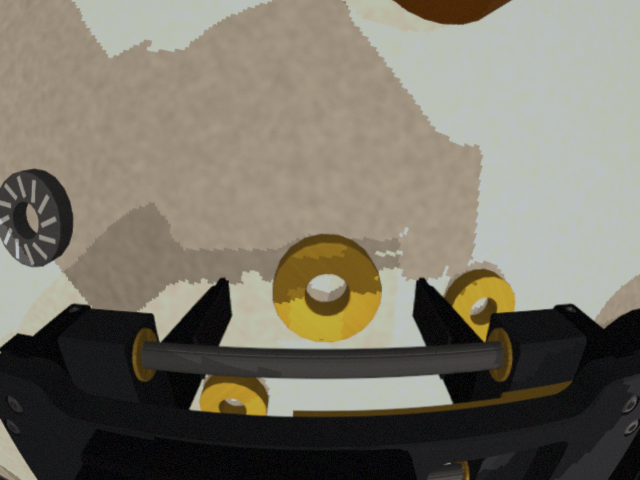

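>>> send_rows(plan="0 0 10 0 95;0 0 8 0 95;0 0 5 0 95;0 0 0 0 95")

```text
t: 4.15
eef_pos: [524.6, -287.8, 3.7]
tcp_rot: [3.11, -0.021, 0.299]
ft_force: [0.1, 0.4, 0.8]
opening: 0.999
```

>>> send_rows(plan="0 0 0 0 40;0 0 0 0 40;0 0 0 0 40;0 0 0 0 40;0 0 0 0 40")

```text
t: 4.65
eef_pos: [524.7, -288.1, 3.7]
tcp_rot: [3.11, -0.021, 0.299]
ft_force: [-0.9, 0.1, -0.3]
opening: 0.633
```

Opening is 60 mm, which confirms the largest ring. I'll regrip at 90° to centre it on the other axis.

>>> send_rows(plan="0 0 0 0 80;0 0 0 0 80;0 0 0 0 80;0 0 0 -0.14 80;0 0 0 -0.14 80;0 0 0 -0.14 80;0 0 0 -0.14 80;0 0 0 -0.14 80")

```text
t: 5.45
eef_pos: [524.8, -288.0, 4.1]
tcp_rot: [3.104, 0.005, 1.022]
ft_force: [-0.2, 0.1, 0.8]
opening: 0.839
```

>>> send_rows(plan="0 0 0 -0.14 80;0 0 0 -0.14 80;0 0 0 -0.14 80;0 0 0 -0.14 80;0 0 0 -0.14 80;0 0 0 -0.14 80;0 0 0 0 80;0 0 0 0 80")

```text
t: 6.25
eef_pos: [524.8, -287.9, 4.2]
tcp_rot: [3.121, 0.032, 1.897]
ft_force: [0.1, -0.1, -0.3]
opening: 0.838
```

>>> send_rows(plan="0 0 0 0 40;0 0 0 0 40;0 0 0 0 40;0 0 0 0 40;0 0 -5 0 40;0 0 -10 0 40;0 0 -20 0 40;0 0 -30 0 40")

```text
t: 7.05
eef_pos: [521.0, -285.1, 68.6]
tcp_rot: [3.125, 0.026, 1.888]
ft_force: [-0.3, -0.1, -1.6]
opening: 0.625
```

>>> send_rows(plan="0 0 -35 0 40;0 0 -35 0 40;0 0 -30 0 40;0 0 -25 0 40;0 0 -15 0 40;0 0 0 0 40")

```text
t: 7.65
eef_pos: [516.9, -281.7, 222.7]
tcp_rot: [3.12, 0.032, 1.887]
ft_force: [0.2, -0.4, -2.1]
opening: 0.629
```

>>> send_rows(plan="30 11 0 0 40;45 17 0 0 40;45 17 0 0 40;45 17 0 0 40;45 17 0 0 40;45 17 0 0 40;45 17 0 0 40;30 11 0 0 40")

```text
t: 8.45
eef_pos: [529.7, 79.3, 210.3]
tcp_rot: [3.125, 0.03, 1.878]
ft_force: [0.1, -1.3, -1.8]
opening: 0.633
```

>>> send_rows(plan="35 14 0 0 40;30 12 0 0 40;15 6 0 0 40;10 5 0 0 40;0 0 0 0 40;0 0 0 0 40")

```text
t: 9.05
eef_pos: [534.5, 184.0, 204.1]
tcp_rot: [3.131, 0.029, 1.883]
ft_force: [0.5, -0.9, -1.6]
opening: 0.634
```

Run:
```python
from h import *
p=eyes.read_camera("wrist");s=eyes.read_camera("side");t=eyes.read_camera("top")
st=env.state(); print(st["t"],st["eef_pos"],st["tcp_rot"],st["qvel"].round(3))
save(p,"w3"); save(s,"s3",(160,190,220,220),2.7); save(t,"t3",(90,170,180,160),4)
```

```text
9.2 [534.74612722 183.54628757 204.48632746] [3.1304701  0.02929584 1.88214445] [-0.001 -0.003 -0.003 -0.001  0.002  0.001]
```

View pics/w3.png

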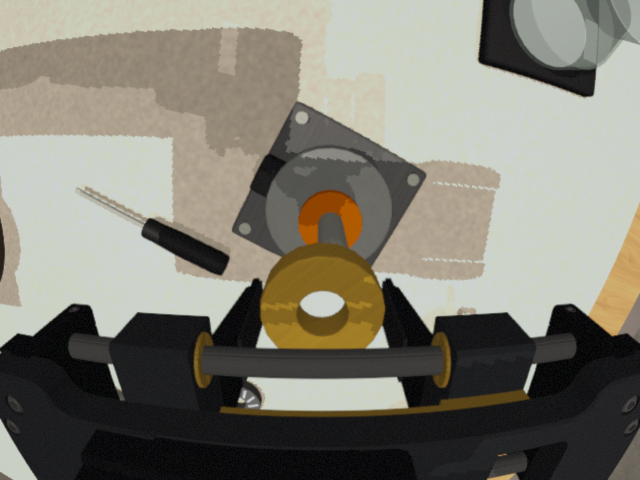

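View pics/s3.png

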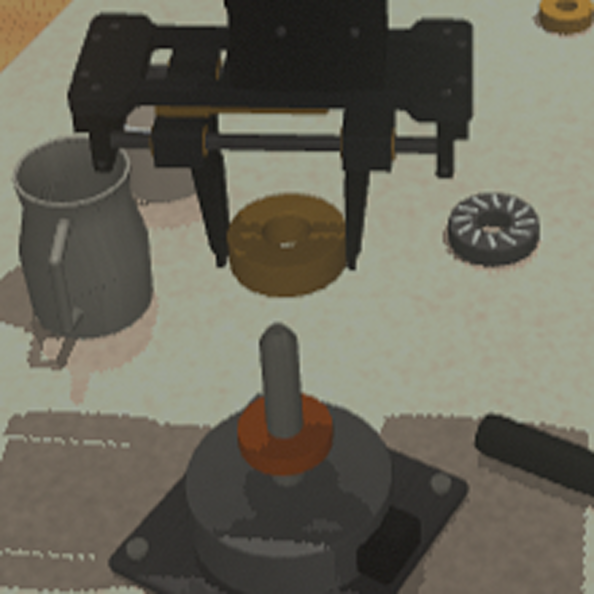

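View pics/t3.png

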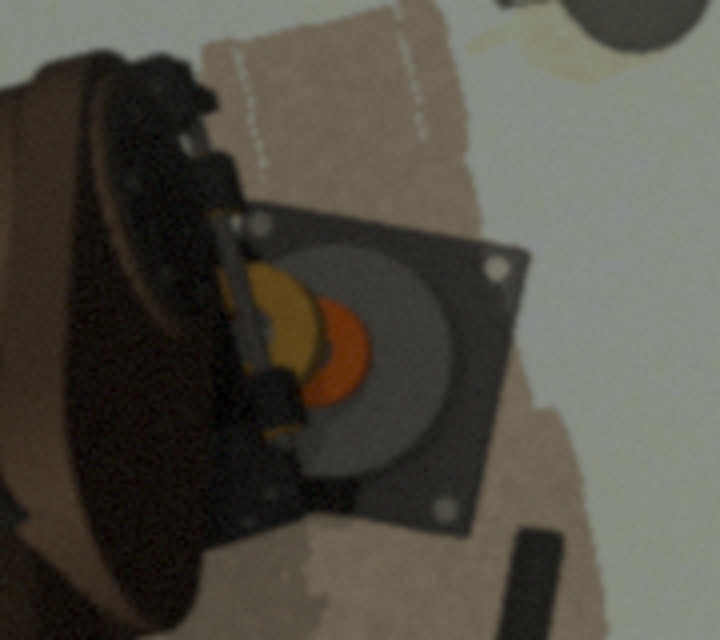

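Run:
```python
from h import *
p=eyes.read_camera("wrist"); s=eyes.read_camera("side")
st=env.state(); T=st["eef_pos"]; print(T)
zb=T[2]-4.2
print("bore top ctr", onz(p,322,304,zb+20,True))
r=regions_of("spacer",p)[0]; c=max(cv2.findContours(r["pixels"].astype(np.uint8),0,1)[0],key=len);el=cv2.fitEllipse(c);print(el,onz(p,*el[0],zb+10,True))
for S in ((534.75,183.5,zb+20),(540,194,158),(540,194,90),(540,194,50)): print(S,np.round(proj(p,S,True),1),np.round(proj(s,S),1))
# screws in chamber plate z=12 (+?)
im=p["image"].copy()
for R,z,col in ((58,50,(255,0,0)),(26,90,(0,0,255)),(26,97,(0,255,0))):
    for a in np.linspace(0,2*np.pi,120):
        u,v=proj(p,(540+R*np.cos(a),194+R*np.sin(a),z),True); cv2.circle(im,(int(u*1),int(v*1)),0,col,-1)
for R,z in ((30,zb+20),(12,zb+20)):
    for a in np.linspace(0,2*np.pi,120):
        u,v=proj(p,(T[0]+R*np.cos(a),T[1]+R*np.sin(a),z),True); cv2.circle(im,(int(u*1),int(v*1)),0,(0,255,0),-1)
q=dict(p);q["image"]=im; save(q,"w3o",(220,90,220,270),2.2)
im=s["image"].copy()
for R,z,col in ((58,50,(255,0,0)),(26,85,(0,0,255)),(26,97,(0,255,0)),(5,158,(255,0,255))):
    for a in np.linspace(0,2*np.pi,120):
        u,v=proj(s,(540+R*np.cos(a),194+R*np.sin(a),z)); cv2.circle(im,(int(u*1),int(v*1)),0,col,-1)
q=dict(s);q["image"]=im; save(q,"s3o",(190,190,170,220),2.7)
```

```text
[534.82570999 183.66013139 204.61959544]
bore top ctr [533.10390722 190.03328289 220.41959544]
((321.7010498046875, 299.1861572265625), (109.70087432861328, 127.18895721435547), 90.137939453125) [533.90798763 187.43975797 210.41959544]
(534.75, 183.5, np.float64(220.41959543745662)) [321.1 316.4] [266.1 272.7]
(540, 194, 158) [333.4 253.3] [262.1 311.2]
(540, 194, 90) [329.9 223. ] [264.8 345.4]
(540, 194, 50) [328.4 210.7] [266.3 364.2]
```

View pics/w3o.png

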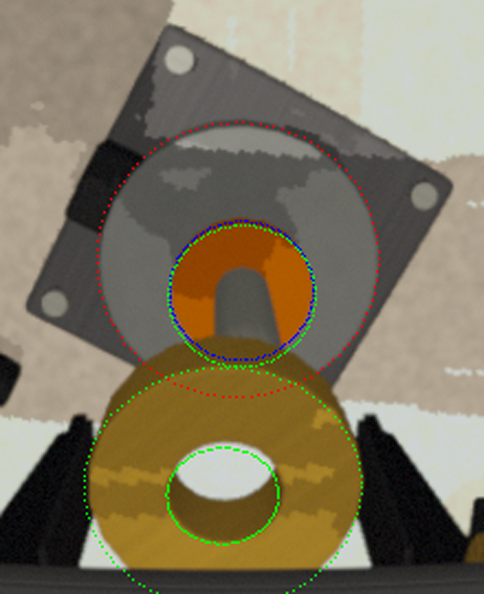

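View pics/s3o.png

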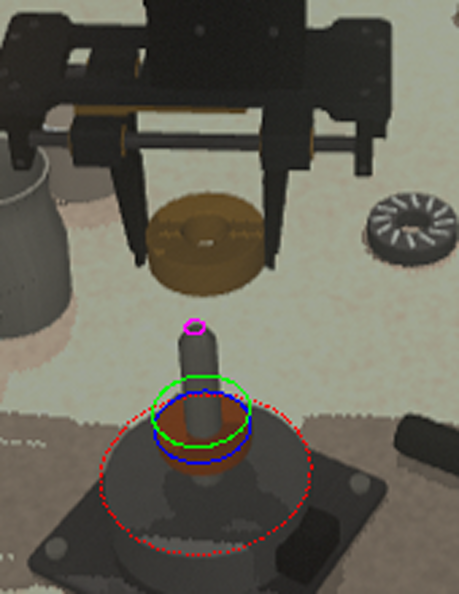

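The overlay with the spindle at (540,194) fits the casting, carrier and tip in both the wrist and side views. The carrier top is at about z=85. The bore centre is on the TCP. Next: align over the spindle.

>>> send_rows(plan="4 4 5 0 40;4 4 5 0 40;0 0 5 0 40;0 0 0 0 40;0 0 0 0 40")

```text
t: 9.85
eef_pos: [540.9, 193.8, 187.8]
tcp_rot: [3.13, 0.029, 1.881]
ft_force: [-0.1, -0.5, -0.8]
opening: 0.629
```

Run:
```python
from h import *
p=eyes.read_camera("wrist");s=eyes.read_camera("side")
st=env.state(); print(st["t"],st["eef_pos"],st["tcp_rot"],st["qvel"].round(3))
save(p,"w4",(220,150,220,210),2.7); save(s,"s4",(190,190,170,200),3)
```

```text
9.95 [540.90809585 193.6912153  188.01467094] [3.13024722 0.02928368 1.88125493] [-0.    -0.005 -0.003 -0.    -0.    -0.   ]
```

View pics/w4.png

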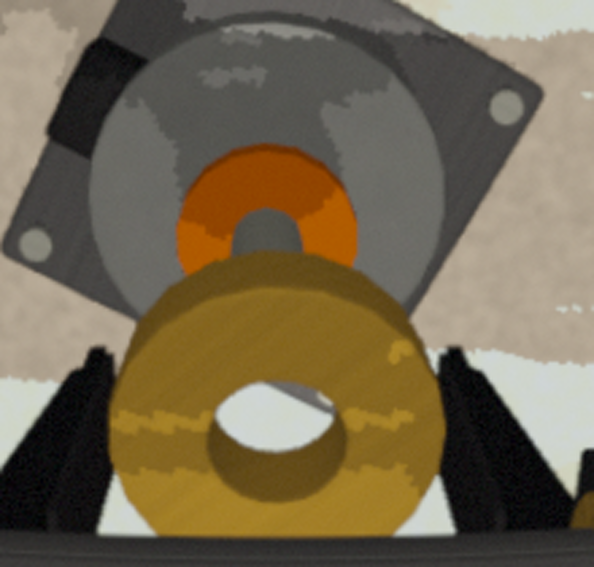

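View pics/s4.png

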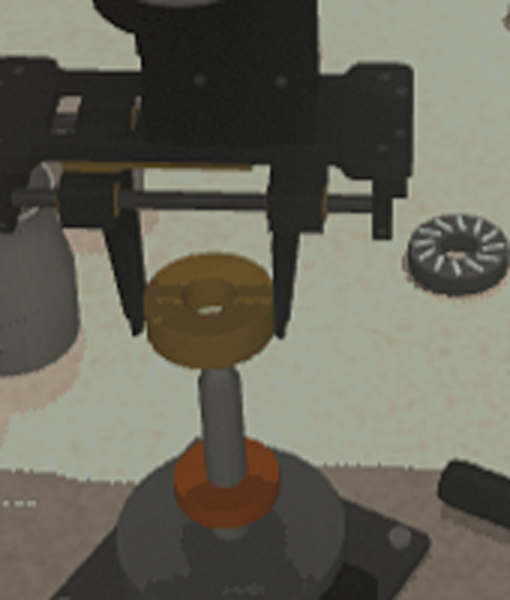

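Run:
```python
from h import *
s=eyes.read_camera("side"); p=eyes.read_camera("wrist")
T=env.state()["eef_pos"]; zb=T[2]-4.2
im=cv2.resize(s["image"],None,fx=4,fy=4,interpolation=cv2.INTER_CUBIC)
def circ(x,y,z,R,col):
    for a in np.linspace(0,2*np.pi,150):
        u,v=proj(s,(x+R*np.cos(a),y+R*np.sin(a),z)); cv2.circle(im,(int(4*u+2),int(4*v+2)),1,col,-1)
circ(T[0],T[1],zb+20,30,(0,255,0));circ(T[0],T[1],zb,30,(0,255,0));circ(T[0],T[1],zb+20,12,(0,255,0))
circ(540,194,150,10,(255,0,0));circ(540,194,100,10,(255,0,0));circ(540,194,50,58,(255,0,0));circ(540,194,85,26,(0,0,255))
c=im[220*4:400*4,200*4:340*4]; cv2.imwrite("pics/s5.png",cv2.resize(c,(467,600))[:,:,::-1])
cv2.imwrite("pics/s5b.png",im[250*4:350*4,210*4:330*4][:,:,::-1])
```

```text
(no output)
```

View pics/s5b.png

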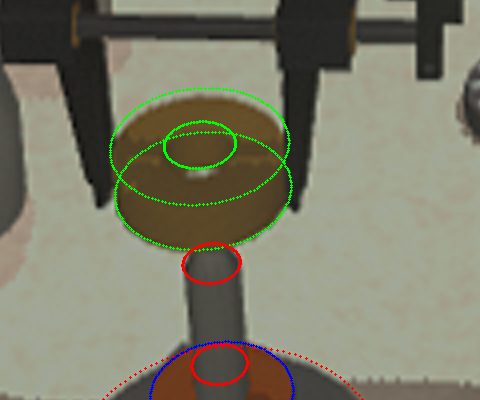

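Run:
```python
from h import *
p=eyes.read_camera("wrist")
T=env.state()["eef_pos"]; zb=T[2]-4.2
print(T)
for S in ((T[0],T[1],zb+20),(540,194,86),(540,194,50),(541,194.3,86),(540,194,110)): print(np.round(S,1),np.round(proj(p,S,True),2))
for nm in ("carrier","spacer"):
  r=regions_of(nm,p)[0]; ys,xs=np.nonzero(r["pixels"]); print(nm,xs.min(),xs.max(),ys.min(),r["bbox"])
  c=[ (xs[ys==y].min()+xs[ys==y].max())/2 for y in range(ys.min()+3,ys.min()+25,3)]; print(c)
```

```text
[541.0215169  193.68050079 188.2904168 ]
[541.  193.7 204.1] [321.2  316.23]
[540 194  86] [318.44 237.13]
[540 194  50] [318.3  224.07]
[541.  194.3  86. ] [319.8  237.15]
[540 194 110] [318.56 247.73]
carrier 286 351 204 [287.0, 205.9, 66.2, 46.7]
[np.float64(318.5), np.float64(318.5), np.float64(318.0), np.float64(318.0), np.float64(318.5), np.float64(318.5), np.float64(318.5), np.float64(319.0)]
spacer 260 385 242 [259.4, 243.6, 127.1, 104.4]
[np.float64(322.0), np.float64(321.5), np.float64(322.5), np.float64(322.0), np.float64(322.0), np.float64(322.0), np.float64(321.5), np.float64(321.0)]
```

>>> send_rows(plan="0.2 -1 5 0 40;0.4 -1 8 0 40;0.4 -0.2 8 0 40;0.4 -0.3 8 0 40;0 0 0 0 40")

```text
t: 10.7
eef_pos: [538.2, 193.3, 156.4]
tcp_rot: [3.13, 0.029, 1.881]
ft_force: [-0.5, -0.1, -1.8]
opening: 0.63
```

>>> send_rows(plan="0.3 1 6 0 40;0.4 0 8 0 40;0.4 0 8 0 40;0.4 0 8 0 40;0.2 0 4 0 40;0 0 0 0 40")

```text
t: 11.3
eef_pos: [539.5, 194.2, 118.9]
tcp_rot: [3.131, 0.03, 1.881]
ft_force: [0.2, -0.8, -0.8]
opening: 0.627
```

Ring is threaded and force is near zero. I'll keep going down to the carrier (TCP at about 89).

>>> send_rows(plan="0.3 -0.2 8 0 40;0.3 -0.2 8 0 40;0.2 -0.1 5 0 40;0 0 3 0 40;0 0 0 0 40")

```text
t: 11.8
eef_pos: [539.5, 194.2, 92.9]
tcp_rot: [3.13, 0.03, 1.881]
ft_force: [-0.4, -0.4, -3.0]
opening: 0.633
```

Run:
```python
from h import *
p=eyes.read_camera("wrist");s=eyes.read_camera("side")
st=env.state(); print(st["t"],st["eef_pos"],st["tcp_rot"],st["ft_force"])
save(s,"s6",(190,240,170,180),3.3)
```

```text
11.9 [539.59956593 194.24124082  93.31027518] [3.12997444 0.02984292 1.88102843] [ 0.0268441  -1.23856455 -2.11279808]
```

View pics/s6.png

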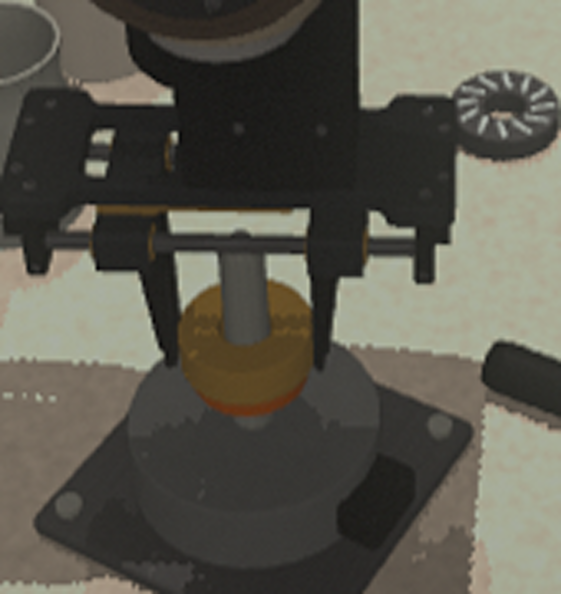

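>>> send_rows(plan="0.1 0 2 0 40;0.1 0 2 0 40;0 0 1 0 40;0 0 0 0 40")

```text
t: 12.3
eef_pos: [539.8, 194.3, 90.6]
tcp_rot: [3.128, 0.03, 1.881]
ft_force: [-0.1, -1.3, -2.9]
opening: 0.628
```

>>> send_rows(plan="0.1 0 3 0 40;0.1 0 3 0 40;0 0 0 0 40")

```text
t: 12.6
eef_pos: [539.9, 194.3, 86.3]
tcp_rot: [3.126, 0.031, 1.881]
ft_force: [-0.1, -2.6, -2.8]
opening: 0.63
```

Run:
```python
from h import *
p=eyes.read_camera("wrist");s=eyes.read_camera("side")
st=env.state(); print(st["t"],st["eef_pos"],st["tcp_rot"],st["ft_force"])
save(s,"s7",(220,280,90,100),6); save(p,"w7",(220,150,220,210),2.7)
```

```text
12.7 [539.90156775 194.27481955  86.1887542 ] [3.12651596 0.03059227 1.8810761 ] [-1.31747864 -1.77123363  0.21675122]
```

View pics/s7.png

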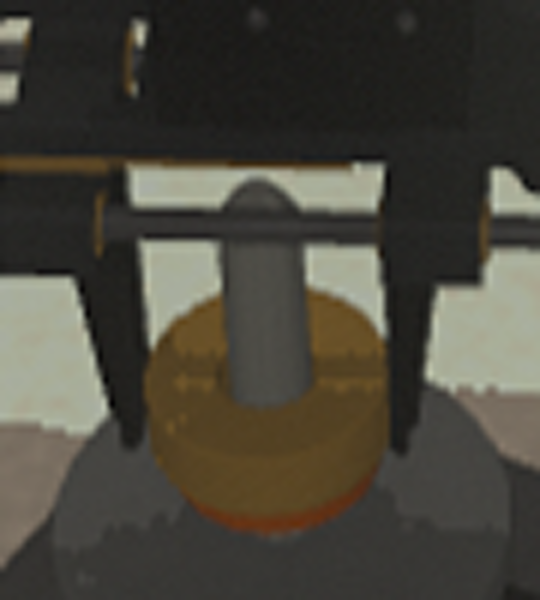

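View pics/w7.png

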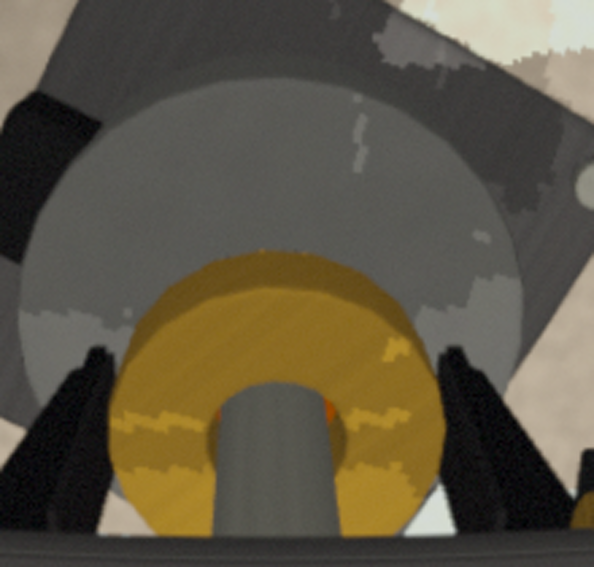

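>>> send_rows(plan="0 0 1.5 0 40;0 0 0 0 40;0 0 0 0 70;0 0 0 0 80;0 0 0 0 80;0 0 0 0 80")

```text
t: 13.3
eef_pos: [540.7, 194.8, 85.1]
tcp_rot: [3.124, 0.03, 1.881]
ft_force: [0.2, 0.3, 0.5]
opening: 0.835
```

Run:
```python
from h import *
s=eyes.read_camera("side"); p=eyes.read_camera("wrist")
st=env.state(); print(st["t"],st["eef_pos"],st["tcp_rot"],st["ft_force"],st["opening"])
save(s,"s8",(220,280,90,100),6)
```

```text
13.4 [540.61664079 194.76999115  85.14065048] [3.12450348 0.03028914 1.88097822] [0.00495112 1.58009803 0.51765075] 0.8380839918684395
```

View pics/s8.png

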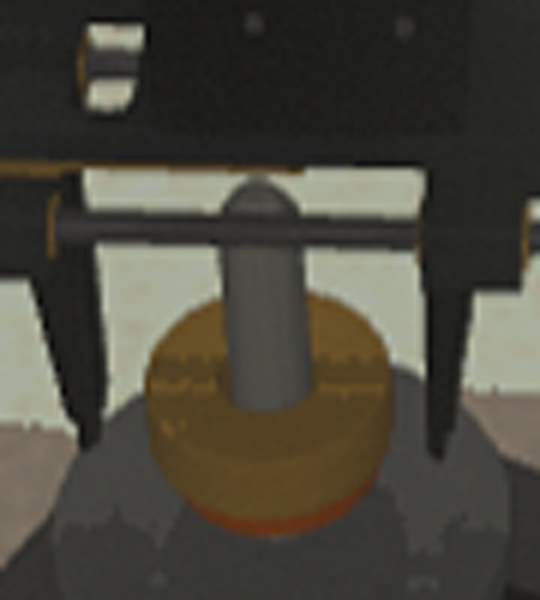

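>>> send_rows(plan="0 0 -10 0 80;0 0 -20 0 80;0 0 -25 0 80;0 0 -25 0 80;0 0 -25 0 80;0 0 -15 0 80;0 0 -10 0 80;0 0 0 0 80")

```text
t: 14.2
eef_pos: [536.8, 198.1, 224.5]
tcp_rot: [3.123, 0.03, 1.881]
ft_force: [0.1, 0.3, 0.6]
opening: 0.843
```

>>> send_rows(plan="-30 -13 0 0 95;-45 -19 0 0 95;-45 -19 0 0 95;-45 -19 0 0 95;-45 -19 10 0 95;-30 -13 20 0 95;-15 -6 10 0 95;0 0 0 0 95")

```text
t: 15.0
eef_pos: [510.3, -86.3, 184.8]
tcp_rot: [3.127, 0.028, 1.884]
ft_force: [-0.3, 0.1, 0.5]
opening: 1.0
```

Run:
```python
from h import *
p=eyes.read_camera("wrist");s=eyes.read_camera("side")
st=env.state(); print(st["t"],st["eef_pos"],st["tcp_rot"],st["joints"].round(2))
save(p,"w9");save(s,"s9",(190,240,170,180),3.3)
for r in regions_of("burr",p):
    m=r["pixels"].astype(np.uint8); c=max(cv2.findContours(m,0,1)[0],key=len); el=cv2.fitEllipse(c)
    print(r["confidence"],r["bbox"],el, onz(p,*el[0],16,True),onz(p,*el[0],8,True))
```

```text
15.1 [510.83943793 -84.55603334 185.98041831] [3.12576621 0.02821314 1.88549016] [-0.28  0.36  1.87 -0.02  0.88 -0.59]
0.74 [279.9, 183.9, 69.9, 70.0] ((315.0979919433594, 219.943359375), (65.66265869140625, 66.37588500976562), 58.97272872924805) [508.29724278 -90.98776009  16.        ] [508.94635411 -93.09628493   8.        ]
```

View pics/w9.png

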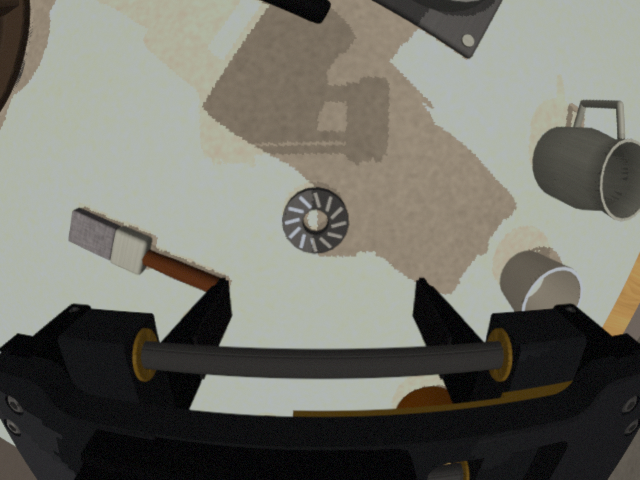

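View pics/s9.png

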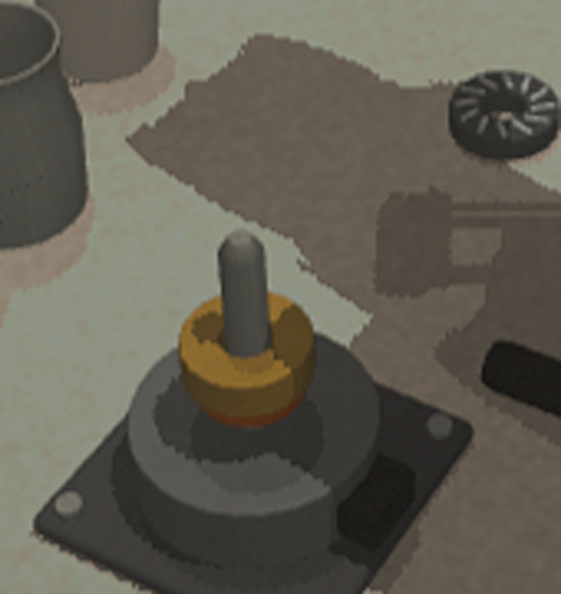

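Side view: the spacer sits flat on the carrier around the spindle. Burr is at about (510,-91). Descending.

>>> send_rows(plan="0 -2 20 0 95;-1 -2 30 0 95;0 -2 30 0 95;0 0 25 0 95;0 0 15 0 95;0 0 5 0 95;0 0 0 0 95;0 0 0 0 95")

```text
t: 15.95
eef_pos: [513.4, -81.3, 62.2]
tcp_rot: [3.117, 0.034, 1.898]
ft_force: [0.0, 0.2, -0.5]
opening: 0.997
```

Run:
```python
from h import *
p=eyes.read_camera("wrist")
st=env.state(); print(st["t"],st["eef_pos"],st["tcp_rot"],st["joints"].round(2))
save(p,"w10")
for r in regions_of("burr",p):
    m=r["pixels"].astype(np.uint8); c=max(cv2.findContours(m,0,1)[0],key=len); el=cv2.fitEllipse(c)
    print(r["confidence"],r["bbox"],el, onz(p,*el[0],16,True),onz(p,*el[0],8,True))
```

```text
16.0 [513.40411276 -81.40552881  62.35212311] [3.11636101 0.03370107 1.89829477] [-0.28  0.55  1.99 -0.02  0.56 -0.58]
0.89 [257.0, 224.8, 101.1, 101.5] ((306.6329650878906, 274.1640625), (94.90718078613281, 97.45452880859375), 89.36109161376953) [507.70988883 -89.27300813  16.        ] [508.71410167 -92.71114297   8.        ]
0.7 [1.5, 245.8, 86.8, 76.3] ((36.84199523925781, 285.9726257324219), (49.90450668334961, 103.2496109008789), 120.15270233154297) [ 307.13263266 -172.08395758   16.        ] [ 300.65140825 -178.61255331    8.        ]
```

View pics/w10.png

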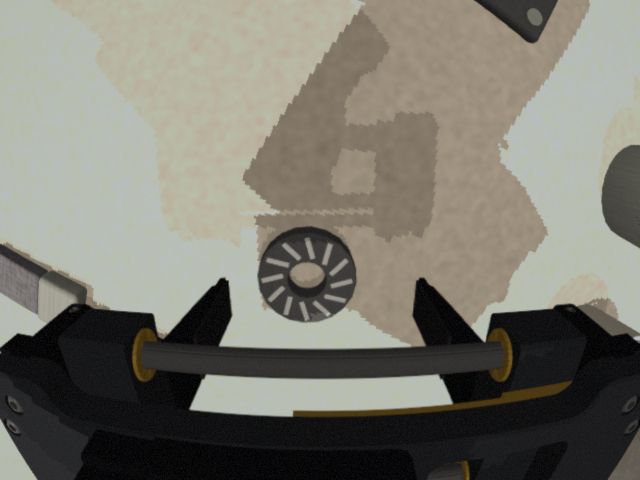

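>>> send_rows(plan="-3 -4 10 0 95;-2 -4 15 0 95;0 0 15 0 95;0 0 8 0 95;0 0 4 0 95;0 0 0 0 95")

```text
t: 16.65
eef_pos: [509.9, -91.9, 9.7]
tcp_rot: [3.112, 0.037, 1.898]
ft_force: [-0.3, 0.4, 0.7]
opening: 0.999
```

>>> send_rows(plan="0 0 4 0.14 95;0 0 2 0.14 95;0 0 0 0.14 95;0 0 0 0.14 95;0 0 0 0.14 95;0 0 0 0.14 95;0 0 0 0.14 95;0 0 0 0.14 95")

```text
t: 17.45
eef_pos: [511.9, -92.6, 7.3]
tcp_rot: [3.091, -0.015, 0.737]
ft_force: [0.1, -0.2, 0.0]
opening: 1.001
```

>>> send_rows(plan="0 0 0 0.14 95;0 0 0 0.14 95;0 0 0 0.14 95;0 0 0 0 95;0 0 0 0 40;0 0 0 0 40;0 0 0 0 40;0 0 0 0 40")

```text
t: 18.25
eef_pos: [513.3, -92.9, 10.3]
tcp_rot: [3.099, -0.039, 0.308]
ft_force: [-0.0, -0.4, 0.8]
opening: 0.718
```

>>> send_rows(plan="-2 0 4 0 75;-2 0 4 0 75;0 0 0 0 75;0 0 0 0 75")

```text
t: 18.65
eef_pos: [510.4, -94.8, 2.2]
tcp_rot: [3.098, -0.041, 0.31]
ft_force: [-0.6, 1.0, 7.4]
opening: 0.788
```

>>> send_rows(plan="0 -1.5 -2 0 75;0 0 0 0 40;0 0 0 0 40;0 0 0 0 40;0 0 0 0 40")

```text
t: 19.15
eef_pos: [509.4, -93.4, 3.6]
tcp_rot: [3.098, -0.041, 0.311]
ft_force: [-0.6, 0.9, 2.7]
opening: 0.675
```

Closed at 64 mm, which is the burr's diameter. I'll open, turn back 90° and regrip.

>>> send_rows(plan="0 0 -1 0 85;0 0 0 0 85;0 0 0 -0.14 85;0 0 0 -0.14 85;0 0 0 -0.14 85;0 0 0 -0.14 85;0 0 0 -0.14 85;0 0 0 -0.14 85")

```text
t: 19.95
eef_pos: [508.7, -93.2, 3.8]
tcp_rot: [3.084, 0.007, 1.179]
ft_force: [0.3, -0.1, 1.0]
opening: 0.893
```

>>> send_rows(plan="0 0 0 -0.14 85;0 0 0 -0.14 85;0 0 0 -0.14 85;0 0 0 -0.14 85;0 0 0 -0.14 85;0 0 0 0 85;0 0 0 0 85")

```text
t: 20.65
eef_pos: [508.2, -93.1, 3.2]
tcp_rot: [3.105, 0.042, 1.907]
ft_force: [-0.6, -0.2, 0.1]
opening: 0.897
```

>>> send_rows(plan="-0.7 0 0 0 85;0 0 0 0 40;0 0 0 0 40;0 0 0 0 40;0 0 0 0 40;0 0 0 0 40")

```text
t: 21.25
eef_pos: [508.5, -93.8, 3.1]
tcp_rot: [3.104, 0.042, 1.898]
ft_force: [-0.8, 0.6, 0.3]
opening: 0.659
```

>>> send_rows(plan="0 0 -5 0 40;0 0 -10 0 40;0 0 -20 0 40;0 0 -30 0 40;0 0 -35 0 40;0 0 -35 0 40;0 0 -35 0 40;0 0 -25 0 40")

```text
t: 22.05
eef_pos: [495.8, -87.2, 206.0]
tcp_rot: [3.111, 0.037, 1.898]
ft_force: [-0.4, 0.6, -2.0]
opening: 0.664
```

Run:
```python
from h import *
p=eyes.read_camera("wrist")
st=env.state(); print(st["t"],st["eef_pos"],st["tcp_rot"],st["joints"].round(2),st["opening"])
save(p,"w11",(210,200,220,170),3)
T=st["eef_pos"]; print(proj(p,(T[0],T[1],T[2]+12.8),True))
```

```text
22.1 [496.9245618  -87.48285862 209.37177481] [3.10659434 0.04007131 1.89799775] [-0.3   0.31  1.89 -0.02  0.9  -0.62] 0.6614351900203549
(np.float64(323.80377049399095), np.float64(317.8890705984098))
```

View pics/w11.png

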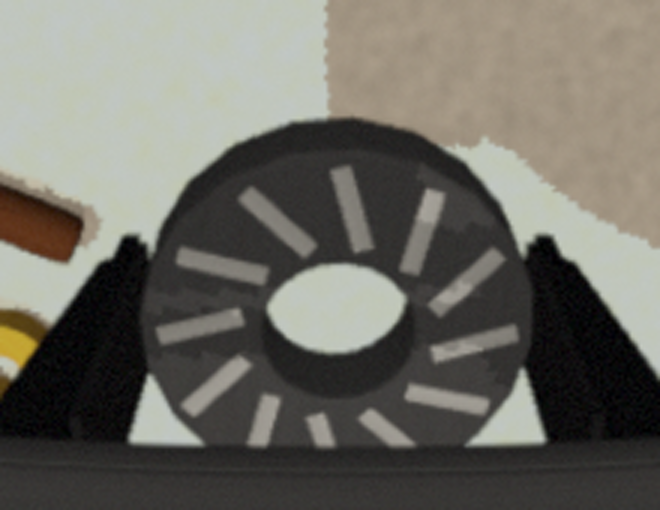

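>>> send_rows(plan="30 15 0 0 40;45 23 0 0 40;45 23 0 0 40;45 23 0 0 40;40 21 0 0 40;25 14 0 0 40;15 8 0 0 40;0 0 0 0 40")

```text
t: 22.9
eef_pos: [537.4, 193.6, 208.7]
tcp_rot: [3.101, 0.043, 1.894]
ft_force: [0.2, -0.7, -2.8]
opening: 0.666
```

```bash
cat > look.py <<'E'
from h import *
import sys
n=sys.argv[1]; zo=float(sys.argv[2]); H=float(sys.argv[3]); R=float(sys.argv[4]); off=(float(sys.argv[5]),float(sys.argv[6])) if len(sys.argv)>5 else (0,0)
st=env.state(); p=eyes.read_camera("wrist"); s=eyes.read_camera("side")
st2=env.state(); print(st2["t"],st2["eef_pos"].round(1),st2["tcp_rot"].round(3),st2["ft_force"].round(1))
T=st["eef_pos"]; yw=st["tcp_rot"][2]; cx=T[0]+off[0]*np.cos(yw)+off[1]*np.sin(yw); cy=T[1]+off[0]*np.sin(yw)-off[1]*np.cos(yw)
for pp,fi,crop,nm in ((p,True,(210,150,220,210),"w"),(s,False,(190,210,150,190),"s")):
    k=3; im=cv2.resize(pp["image"],None,fx=k,fy=k,interpolation=cv2.INTER_CUBIC)
    def circ(x,y,z,r,col):
        for a in np.linspace(0,2*np.pi,150):
            u,v=proj(pp,(x+r*np.cos(a),y+r*np.sin(a),z),fi); cv2.circle(im,(int(k*u+k/2),int(k*v+k/2)),0,col,-1)
    zb=T[2]-zo
    for z,r in ((zb+H,R),(zb+H,12),(zb,R)): circ(cx,cy,z,r,(0,255,0))
    for z,r in ((150,10),(110,10)): circ(540,194,z,r,(255,0,0))
    l,t,w,h=crop; cv2.imwrite(f"pics/{nm}{n}.png",im[t*k:(t+h)*k,l*k:(l+w)*k][:,:,::-1])
E
python3 look.py 12 3.2 16 32
```

```text
23.0 [537.2 191.6 208.8] [3.102 0.043 1.893] [-0.2 -0.7 -2.6]
```

View pics/w12.png

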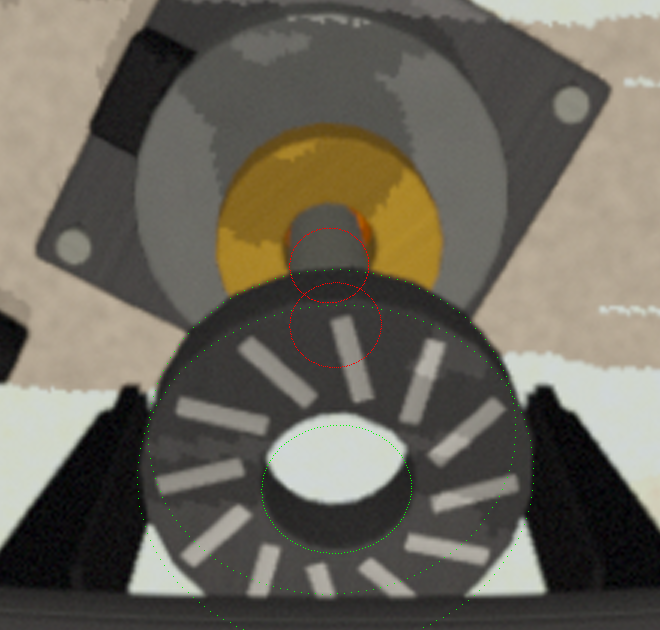

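View pics/s12.png

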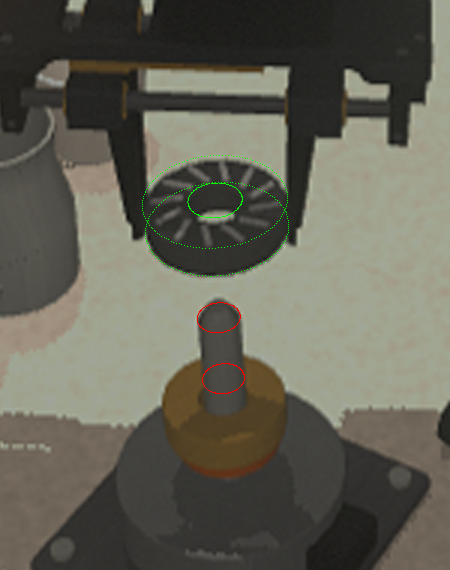

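>>> send_rows(plan="1 0.4 10 0 40;1 0.4 10 0 40;0.7 0.4 10 0 40;0.7 0.4 8 0 40;0 0 0 0 40;0 0 0 0 40")

```text
t: 23.6
eef_pos: [539.2, 190.3, 166.7]
tcp_rot: [3.104, 0.043, 1.888]
ft_force: [0.2, -0.4, -1.7]
opening: 0.658
```

```bash
python3 look.py 13 3.2 16 32
```

```text
23.7 [539.3 190.5 167. ] [3.103 0.043 1.888] [ 0.7  0.4 -2.2]
```

View pics/s13.png

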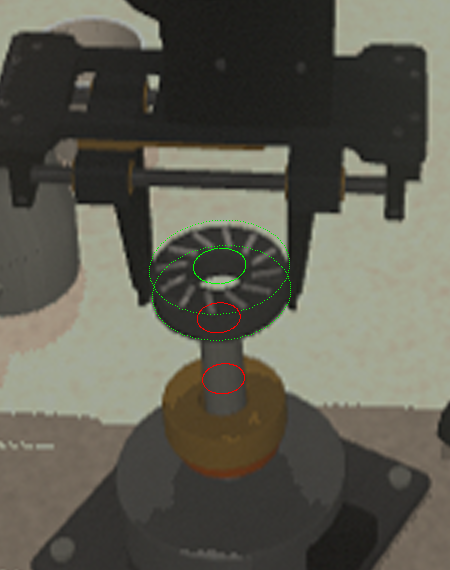

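View pics/w13.png

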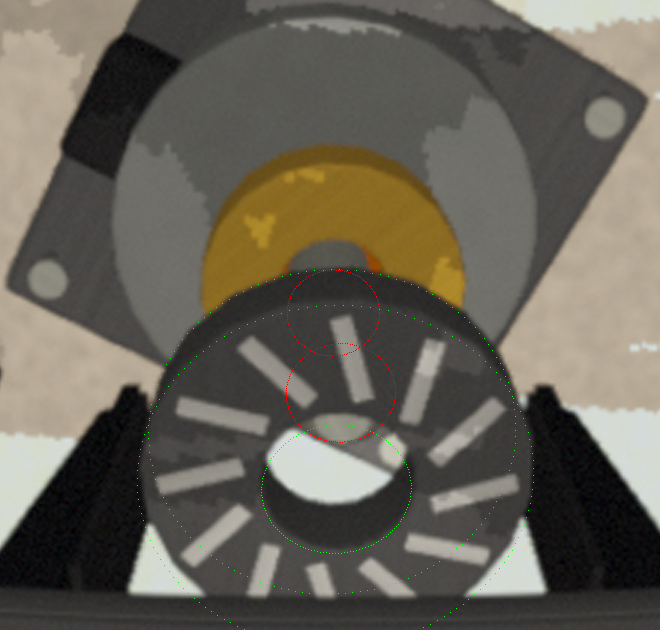

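>>> send_rows(plan="2 0.8 0 0 40;1.4 0.7 0 0 40;0.2 -0.2 4 0 40;0.2 -0.2 4 0 40;0 0 0 0 40")

```text
t: 24.2
eef_pos: [539.9, 194.9, 159.3]
tcp_rot: [3.101, 0.043, 1.889]
ft_force: [-1.0, -0.5, -2.5]
opening: 0.661
```

>>> send_rows(plan="0 -0.2 6 0 40;0.3 -0.3 8 0 40;0.3 -0.3 8 0 40;0.3 -0.3 6 0 40;0 0 0 0 40")

```text
t: 24.7
eef_pos: [539.7, 193.9, 128.3]
tcp_rot: [3.103, 0.044, 1.889]
ft_force: [-0.2, -0.5, -1.8]
opening: 0.662
```

>>> send_rows(plan="0.3 -0.2 6 0 40;0.3 -0.2 6 0 40;0.2 -0.1 4 0 40;0.1 0 3 0 40;0 0 0 0 40")

```text
t: 25.2
eef_pos: [540.0, 194.0, 107.5]
tcp_rot: [3.103, 0.044, 1.889]
ft_force: [0.3, -1.2, -3.5]
opening: 0.664
```

```bash
python3 look.py 14 3.2 16 32
```

```text
25.3 [540.1 194.  107.8] [3.103 0.044 1.889] [ 1.5 -1.4 -2.6]
```

View pics/s14.png

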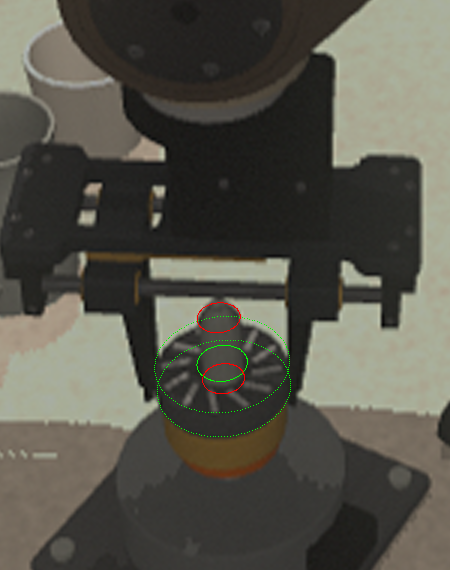

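>>> send_rows(plan="0.1 0 2 0 40;0.1 0 2 0 40;0 0 0 0 40")

```text
t: 25.6
eef_pos: [540.5, 194.0, 104.2]
tcp_rot: [3.102, 0.044, 1.889]
ft_force: [-0.3, -1.8, -3.5]
opening: 0.659
```

>>> send_rows(plan="0.1 0 2 0 40;0.1 0 2 0 40;0 0 0 0 40")

```text
t: 25.9
eef_pos: [540.4, 194.0, 101.3]
tcp_rot: [3.101, 0.045, 1.889]
ft_force: [-0.2, -2.2, -3.1]
opening: 0.66
```

```bash
python3 look.py 15 3.2 16 32
```

```text
26.0 [540.4 194.  101.2] [3.101 0.045 1.889] [-0.9 -2.   0.4]
```

View pics/s15.png

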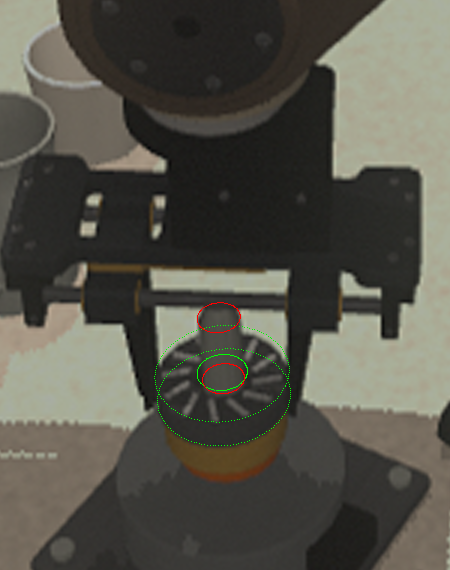

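Force is starting to lift, so the burr is at contact. Releasing, then rising a little.

>>> send_rows(plan="0 0 1.5 0 40;0 0 0 0 40;0 0 0 0 75;0 0 0 0 85;0 0 0 0 85;0 0 0 0 85")

```text
t: 26.6
eef_pos: [541.2, 194.7, 100.3]
tcp_rot: [3.099, 0.044, 1.889]
ft_force: [0.4, -0.8, -0.5]
opening: 0.881
```

```bash
python3 look.py 16 3.2 16 32
```

```text
26.7 [541.2 194.7 100.3] [3.099 0.044 1.889] [ 0.4 -0.3  0. ]
```

View pics/s16.png

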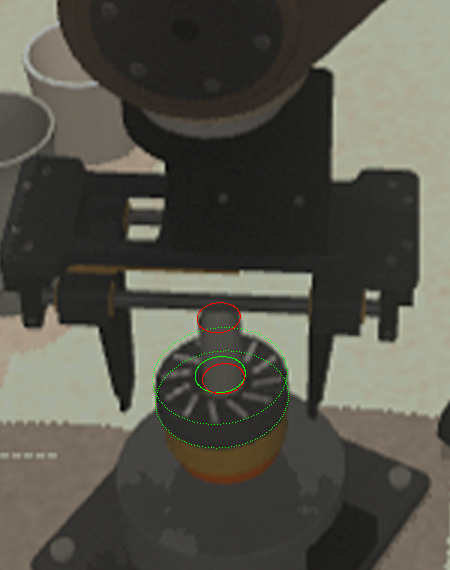

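>>> send_rows(plan="0 0 -8 0 85;0 0 -15 0 85;0.5 0 -12 0 85;0 0 0 0 60;0 0 0 0 36;0 0 0 0 36;0 0 0 0 36;0 0 0 0 36")

```text
t: 27.5
eef_pos: [538.8, 196.3, 137.0]
tcp_rot: [3.1, 0.044, 1.889]
ft_force: [0.2, 0.2, 0.5]
opening: 0.53
```

```bash
python3 look.py 17 20 16 32
```

```text
27.6 [538.8 196.2 137.1] [3.1   0.044 1.889] [-0.2  0.2  0.3]
```

View pics/s17.png

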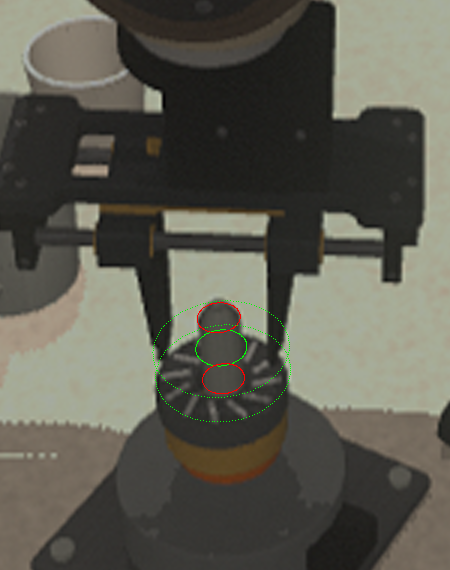

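View pics/w17.png

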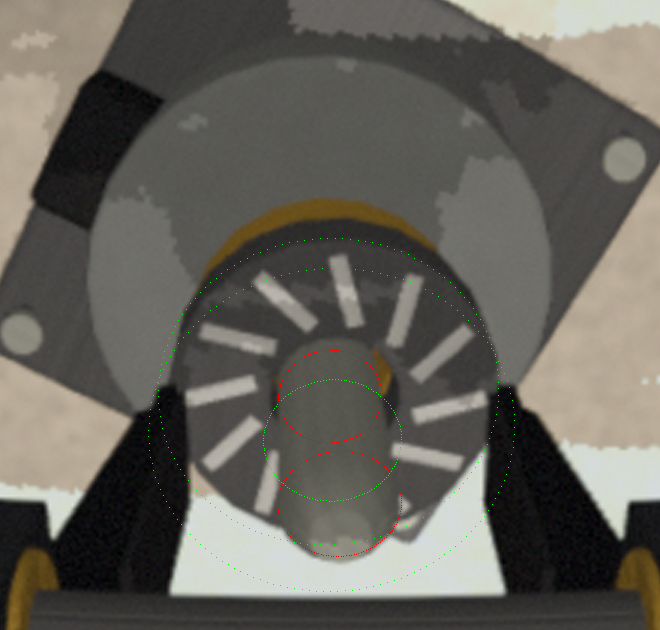

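>>> send_rows(plan="0 0 0 0 36;0 0 0 0 36;0 0 0 0 36;-1 0 3 0 36;0 0 4 0 36;0 0 0 0 36")

```text
t: 28.2
eef_pos: [539.4, 194.9, 129.1]
tcp_rot: [3.1, 0.044, 1.889]
ft_force: [-0.1, 0.1, 0.1]
opening: 0.379
```

```bash
python3 look.py 18 10 16 32
```

```text
28.3 [539.6 195.  129.5] [3.1   0.044 1.889] [-0.   0.2  0.3]
```

View pics/w18.png

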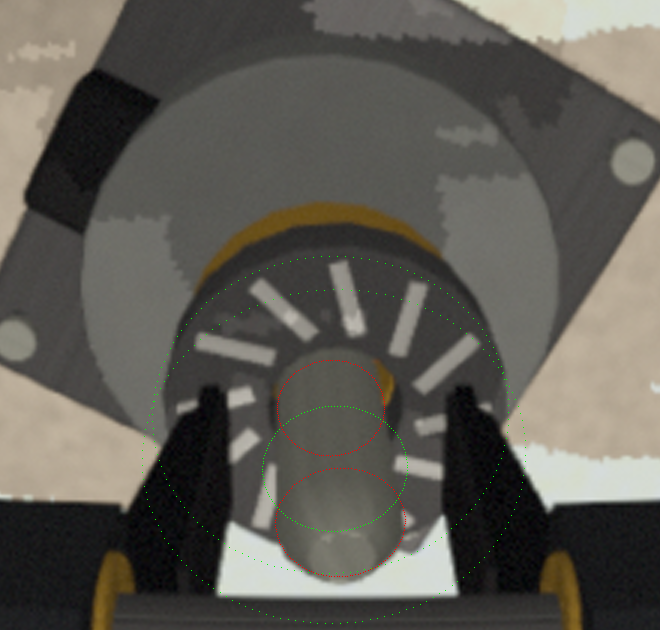

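View pics/s18.png

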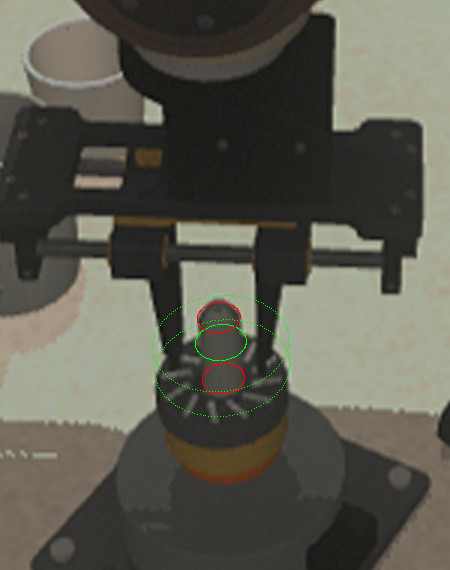

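Fingers straddle the spindle above the burr face. Pressing down in small steps.

>>> send_rows(plan="0 0 3 0 36;0 0 3 0 36;0 0 3 0 36;0 0 3 0 36;0 0 2 0 36")

```text
t: 28.8
eef_pos: [540.5, 194.6, 114.6]
tcp_rot: [3.099, 0.044, 1.889]
ft_force: [-0.5, 0.6, 0.3]
opening: 0.376
```

>>> send_rows(plan="0.1 -0.1 3 0 36;0.1 -0.1 3 0 36;0.1 -0.1 3 0 36")

```text
t: 29.1
eef_pos: [540.5, 194.7, 106.5]
tcp_rot: [3.099, 0.044, 1.889]
ft_force: [-2.9, 0.3, 8.3]
opening: 0.376
```

>>> send_rows(plan="0.1 -0.1 3 0 36;0.1 -0.1 3 0 36")

```text
t: 29.3
eef_pos: [540.5, 194.7, 101.3]
tcp_rot: [3.098, 0.044, 1.889]
ft_force: [-3.4, -0.6, 7.6]
opening: 0.379
```

```bash
python3 look.py 19 0 16 32
```

```text
29.4 [540.5 194.7 101. ] [3.098 0.044 1.889] [-1.7 -0.8  3.7]
```

View pics/s19.png

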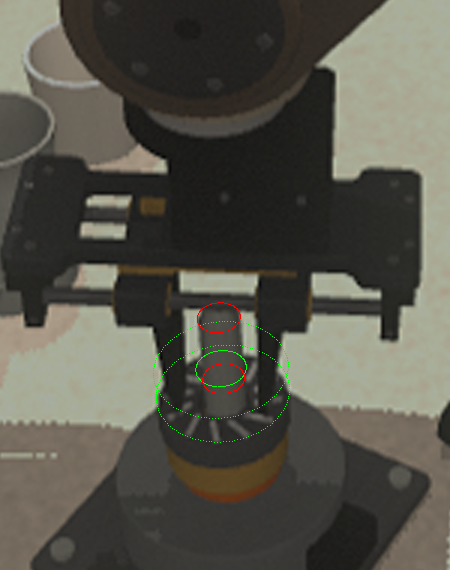

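>>> send_rows(plan="0.1 -0.1 2 0 36;0.1 -0.1 2 0 36")

```text
t: 29.6
eef_pos: [540.5, 194.7, 98.7]
tcp_rot: [3.098, 0.044, 1.889]
ft_force: [-8.6, -1.7, 32.4]
opening: 0.379
```

>>> send_rows(plan="0 0 2 0 36;0 0 2 0 36")

```text
t: 29.8
eef_pos: [540.5, 194.7, 98.8]
tcp_rot: [3.096, 0.044, 1.889]
ft_force: [-8.2, -2.0, 28.1]
opening: 0.38
```

Bottomed: z stops at 98.8 (98 expected when home) and force jumps to about 30 N. Rising to inspect.

>>> send_rows(plan="0 0 -3 0 36;0 0 -8 0 36;0 0 -12 0 36;0 0 -15 0 36;0 0 -20 0 36;0 0 -20 0 36;0 0 -20 0 36;0 0 0 0 36")

```text
t: 30.6
eef_pos: [534.6, 197.8, 204.0]
tcp_rot: [3.095, 0.044, 1.889]
ft_force: [-1.0, -0.3, -0.2]
opening: 0.378
```

```bash
cat > chk.py <<'E'
from h import *
import sys
s=eyes.read_camera("side"); p=eyes.read_camera("wrist")
st=env.state(); print(st["t"],st["eef_pos"].round(1),st["ft_force"].round(1))
for pp,fi,crop,nm in ((p,True,(210,150,220,210),"w"),(s,False,(200,290,130,140),"s")):
    k=3 if fi else 4; im=cv2.resize(pp["image"],None,fx=k,fy=k,interpolation=cv2.INTER_CUBIC)
    l,t,w,h=crop; cv2.imwrite(f"pics/{nm}{sys.argv[1]}_raw.png",im[t*k:(t+h)*k,l*k:(l+w)*k][:,:,::-1])
    for z,r,col in ((98,32,(0,255,0)),(82,32,(0,255,0)),(62,26,(255,0,255)),(50,26,(255,0,0)),(50,58,(0,0,255))):
        for a in np.linspace(0,2*np.pi,200):
            u,v=proj(pp,(540+r*np.cos(a),194+r*np.sin(a),z),fi); cv2.circle(im,(int(k*u+k/2),int(k*v+k/2)),0,col,-1)
    cv2.imwrite(f"pics/{nm}{sys.argv[1]}.png",im[t*k:(t+h)*k,l*k:(l+w)*k][:,:,::-1])
E
python3 chk.py 20
```

```text
30.7 [533.8 197.4 201.4] [-0.2 -0.4 -0.1]
```

View pics/s20.png

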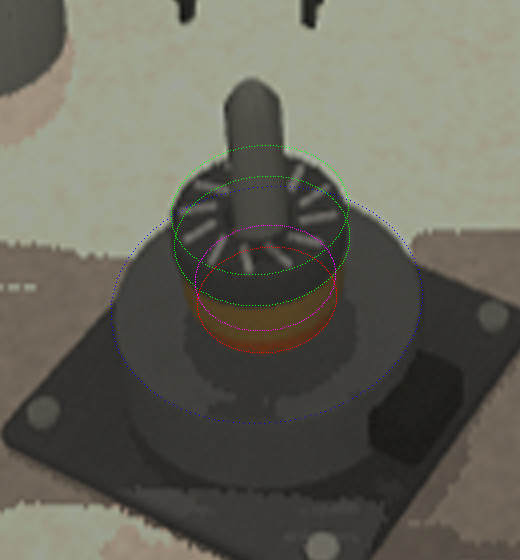

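View pics/w20_raw.png

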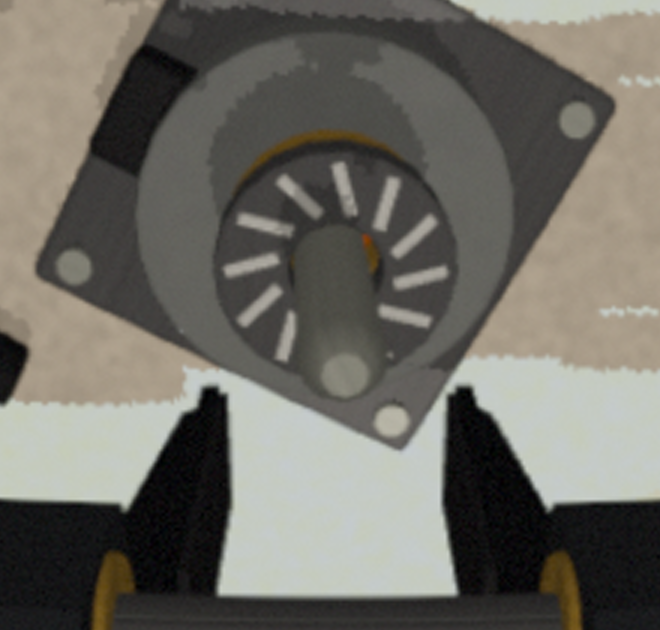

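View pics/s20_raw.png

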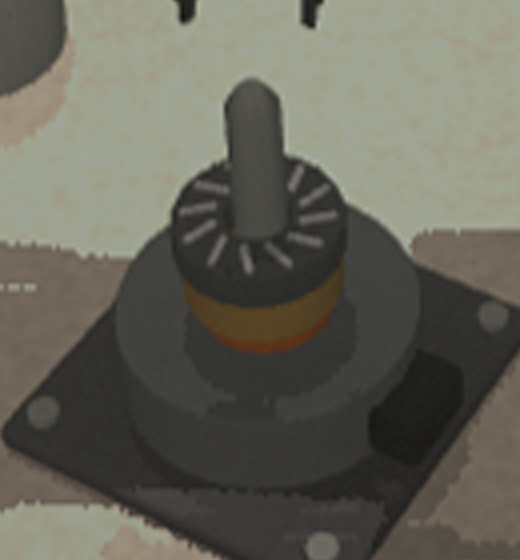

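Run:
```python
from h import *
t=eyes.read_camera("top"); save(t,"tend")
```

```text
(no output)
```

View pics/tend.png

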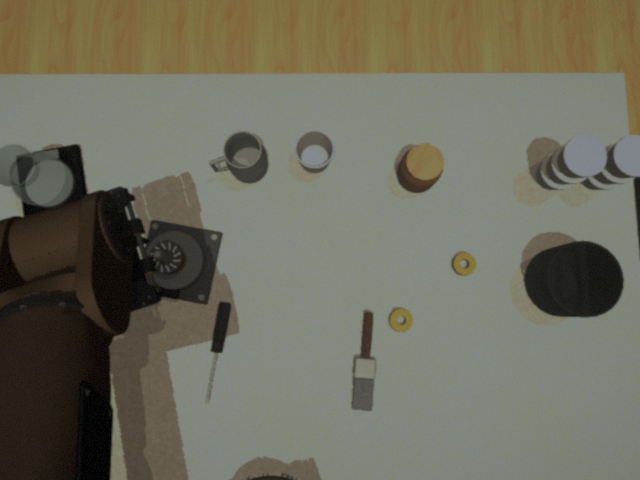

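The top view shows the stack on the spindle at (166,257). The pitcher (243,152), cup (314,150), jar, brush, screwdriver and small rings are all at their original pixels.

```bash
python3 -c "
from h import *
print(job_done())"
```

```text
the job is handed in; nothing more can be done
None
```

The stack is rebuilt and handed in at about 31 s of the 61 s allowed. The largest brass spacer went onto the spindle first and the burr on top of it, teeth up. I then pressed the stack down with the open fingers straddling the spindle, let go and backed off.

**Ring sizes:** The grip closed at 60 mm on the spacer, which is the largest ring. On the burr it closed at 64 mm the first time. The final grip read about 62.6 mm, which I took as sensor noise.

**Carrier home:** It stopped with the tool tip at z = 98.8 mm, where 98 mm is expected when home. The force rose to about 30 N, well above the 11 N carrier friction. In the side view the carrier's lower edge matches the casting's top.

**Checks that disagreed:**
- In the final side view the burr's upper edge sits about 2 px lower than its projected outline. I put this down to play in the bore plus camera calibration, since the press had clearly bottomed.
- The tool had built up a tilt of about 3°. The burr looked flat in the views after release.

**Bystanders:** They look unmoved in the last top view, and after release the gripper touched nothing and read near-zero force.

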